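# Refit the reversed lever in a label printer mechanism

### The arm

A 7-joint arm with a two-finger parallel gripper is mounted at the origin on the work surface. World frame = base frame: x ahead of the robot, y to its left, z up, the work surface at z = 0. Lengths are in m, angles in rad, forces in N, time in s.
With the tool pointing down it reaches from about 0.4 to 0.85 m from the base axis. Payload 4.4 kg.
Tool frame: the origin (TCP) lies midway between the tips of the shut fingers; the grasp point (between the pads) lies 19 mm behind it (env.pinch_z is the distance from the TCP to the grasp point, in m); y points along the fingers, z is the direction in which the jaws open and shut, and the axes are right-handed (so a half turn about y gives the same grasp; the last joint's range is limited). The gripper opens to 94 mm and grips with 3 to 60 N. Pads are 16 mm wide; open, the fingers measure 119 mm over their backs; the gripper's body (75 mm by 177 mm) begins 78 mm behind the grasp point.
Start: joints at [-1.183, 0.628, 0.038, 1.517, -0.027, 0.996, -0.02], TCP at [0.285, 0.584, 0.205] pointing down, gripper open.
Joint ranges: [-3.06, 3.06], [-0.37, 2.12], [-1.25, 1.32], [0.18, 2.47], [-1.1, 4.24], [0.23, 1.98], [-2.94, 2.94]. Speed limits (rad/s): [2.57, 2.57, 3.14, 3.14, 3.14, 3.14, 3.14].

### API

Orientations are given as a unit quaternion [w, x, y, z].
In Python, from rig import env gives the robot as it stands.
- The arm moves only by the shell command python3 -m crank 'ROWS' [FORCE]. ROWS is JSON, a list of rows, each a list of 3 entries, a list of its own where there are three numbers: the shift along the tool's x, y, z in cm, then the turn about the tool's y in rad, then the finger opening in cm, from 0 to 9.4. In form: [[[tx, ty, tz], spin, fingers], ...]. A call has 1 to 20 rows; each row shifts and turns the commanded pose from where the row before left it, along the tool's axes as they then stand; what a row does not reach is not made up. A row lasts 1/8 s, in which the tool goes at most 62.5 mm and 10.7 degrees, less where a joint would pass 70% of its speed; a pose out of reach is approached as far as the arm can. A call with a gripper value outside its range is refused whole. The fingers move at their own pace and stop on an object; FORCE is the grip in N (left out, the last holds). Time passes only in rows, so rows that do not move let the fingers close. It gives the time, the measured TCP pose, the force and the opening at its end, in the units of the state.
- env.state(): the state, without advancing time (a new reading comes with each control period).
- env.get_image(name): name is "side" or "top" or "wrist"; returns a dict with "frame" (480x640x3 uint8, red, green, blue), "camera_matrix" (3x3 intrinsics, pixels), "R" (3x3) and "t" (3): a world point X has camera coordinates R X + t; the wrist camera has in their place "tool_from_camera" (4x4, takes a point from camera to tool coordinates, whose origin is the TCP and whose axes are the tool frame's). Camera axes: x right, y down, z forward; pixel columns grow to the right and rows downward; lengths in m; the calibration is good to about 2 mm. A picture is of the moment at which its call begins: read the wrist's pose just before it. There is no depth.
- env.finish_job(): hands the job in, once; it reports no verdict.
The state is a dict: "t": time; "joints": joint angles; "qvel": joint speeds; "joint_efforts": joint torques, N m; "tcp_pos": TCP position; "tcp_rot": TCP orientation; "ft_force": force on the tool from outside, world axes, zero at the start; "wrist_torque": the same for the moment, N m; "grip_width": finger opening in m.
Only numpy, scipy, OpenCV 4.12 (cv2) and the standard library are available. Lean on these libraries where they do the work, as an engineer would, in place of code of your own. Each camera call takes 0.05 s, during which the arm holds its last target.

### The job

On the printer frame one of the two levers has been fitted back to front: its long end points away from the black rubber roller. Lift that lever off its pivot pin, turn it end for end and lower it back on the pin, without dropping it, so that it sits fully down between its stop pegs with the long end towards the roller. Leave the other lever as it is.

Things in the scene. Friction and masses are not known exactly. Their poses are not given: they have to be found in the camera images.
- frame: Grey plate 250 (x) by 260 (y) by 20 mm, fixed on the bench; origin: centre of its underside, z up. Black rubber roller along y at x = +100 mm, top 26 mm above the plate. Two upright steel pivot pins at x = -20, y = +65 and -65 mm, 12 mm in diameter, rising 36 mm above the plate, the top 14 mm tapering to 4 mm. Around each pin four stop pegs, 16 mm tall. Flat green circuit strip in the middle.
- lever_a: The reversed lever, on either pin: teal plastic, about 70 g. Square hub 36 by 36 mm, 28 mm tall, with a 20 mm round through hole; its flat +y and -y sides are free to grip from above. Arm 18 mm wide, 10 mm thick, flush with the hub's underside. Origin: hole axis at the underside (on the plate when seated), z up. +x: its long end, 90 mm; the short end is 45 mm. +x now points away from the roller.
- lever_a_tip (a point): Centre of the upright round pad (20 mm in diameter, 18 mm tall) that ends the long end of the reversed lever; 80 mm along its +x, 9 mm above its underside. The short end is plain.
- lever_b: The other lever, same shape and axes, on the other pin, correctly fitted: +x (long end) points to the roller. Leave it alone. Stop pegs, 8 mm in diameter, stand 36 mm from each pin along the frame's x and 21 mm along y, so that a seated lever lies along the frame's x and swings only about 10 degrees either way.
Mind the look-alikes: they are no part of the job. Leave any blue or green look-alike of the lever_a alone.

How it is judged:
By the outcome, as a careful person would: the job done as asked, in the order asked, and still so for the second after the job is handed in, with the robot touching nothing.
It also fails if it takes over 38 s, if anything falls off the work surface, if the arm or the gripper's body presses on something with over 40 N, if the wrist force passes 120 N, or if a joint passes its speed limit or range.

## Working session

There is one attempt and no reset: what is moved stays moved. The work goes in short steps, Python scripts to look and compute and a shell command to move; the robot and the scene stay as the last step left them, time stands still between calls to the robot, and variables do not carry over. Pictures are saved under pics/ and viewed, and the job is handed in when it is done.

```bash
mkdir -p pics; ls; python3 - <<'E'
from rig import env
import cv2
s=env.state()
print({k:s[k] for k in('t','tcp_pos','tcp_rot','grip_width','ft_force')},env.pinch_z)
for n in('top','side'):
    d=env.get_image(n); cv2.imwrite(f'pics/{n}0.png',d['frame'][:,:,::-1]); print(n,d['camera_matrix'],d['R'],d['t'])
E
```

```text
pics
{'t': 0.0, 'tcp_pos': array([0.28462188, 0.58365533, 0.20457692]), 'tcp_rot': array([-0.68834896,  0.68961684, -0.15921082,  0.15892212]), 'grip_width': 0.09388366310134831, 'ft_force': array([-0.67890953, -0.04241885, -0.50844463])} 0.0188
top [[455.39783601   0.         315.65451995]
 [  0.         455.39783601 238.12958661]
 [  0.           0.           1.        ]] [[-0.01149915 -0.9998954  -0.00877258]
 [-0.99687294  0.01214944 -0.07808155]
 [ 0.07817997  0.00784728 -0.99690838]] [0.08547811 0.48602342 0.7609598 ]
side [[619.60273704   0.         327.3887771 ]
 [  0.         619.60273704 239.68097178]
 [  0.           0.           1.        ]] [[-0.77907691 -0.62678287 -0.01350556]
 [-0.38945889  0.50074539 -0.77303029]
 [ 0.491285   -0.59699019 -0.63422533]] [0.44624692 0.20554013 0.65025935]
```

View pics/top0.png

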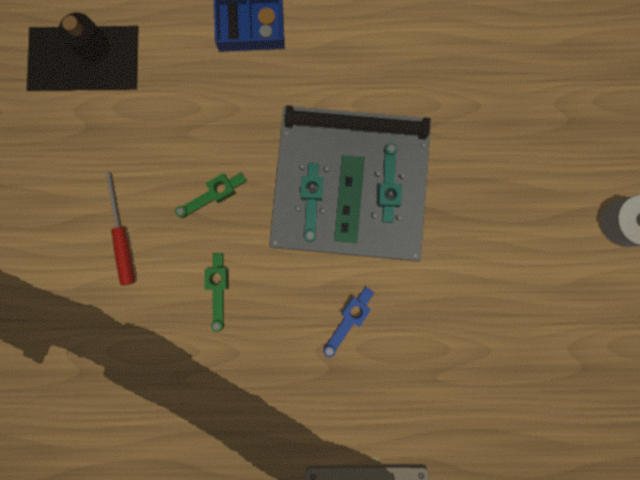

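View pics/side0.png

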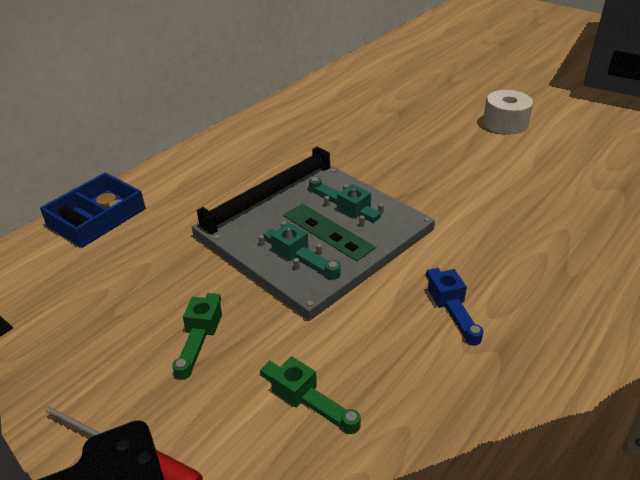

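Candidates (top view): 
- teal (312,187), pad at (310,236), away from the roller at row 120: this is lever_a. 
- teal (390,194), pad at (390,150), towards the roller: lever_b. 
- green look-alikes at (220,187) and (216,278), and a blue one at (356,311): leave alone.

Next I check the choice in a close crop and measure.

```bash
cat > h.py <<'E'
import numpy as np, cv2
from rig import env
from scipy.spatial.transform import Rotation as Rn
def ray(d,px):
    K=d['camera_matrix']; v=np.linalg.solve(K,[px[0],px[1],1.])
    if 'R' in d: R,t=d['R'],d['t']; return -R.T@t, R.T@v
    T=d['TW']; return T[:3,3], T[:3,:3]@v
def onz(d,px,z):
    o,v=ray(d,px); return o+v*(z-o[2])/v[2]
def tool(s):
    q=s['tcp_rot']; T=np.eye(4); T[:3,:3]=Rn.from_quat([q[1],q[2],q[3],q[0]]).as_matrix(); T[:3,3]=s['tcp_pos']; return T
def img(n):
    s=env.state(); d=env.get_image(n)
    if n=='wrist': d['TW']=tool(s)@np.array(d['tool_from_camera'])
    return d
def proj(d,X):
    if 'R' in d: c=d['R']@X+d['t']
    else: c=np.linalg.inv(d['TW'])@np.r_[X,1]; c=c[:3]
    p=d['camera_matrix']@c; return p[:2]/p[2]
def teal(f):
    h=cv2.cvtColor(f,cv2.COLOR_RGB2HSV); return cv2.inRange(h,(78,90,50),(95,255,255))
E
python3 - <<'E'
from h import *
np.set_printoptions(precision=4,suppress=True)
print(tool(env.state())[:3,:3])
d=img('top'); f=d['frame']
hsv=cv2.cvtColor(f,cv2.COLOR_RGB2HSV)
for p in((312,175),(310,215),(390,170),(350,200),(220,200)): print(p,hsv[p[1],p[0]])
# plate mask: low saturation
m=cv2.inRange(hsv,(0,0,50),(179,60,255)); m[:90]=0; m[280:]=0; m[:,:255]=0; m[:,450:]=0
c=max(cv2.findContours(m,0,2)[0],key=cv2.contourArea); r=cv2.minAreaRect(c); print(r)
for b in cv2.boxPoints(r): print(b,onz(d,b,.02))
t=teal(f); 
for c in cv2.findContours(t,0,2)[0]:
    if cv2.contourArea(c)>50: print(cv2.contourArea(c),cv2.boundingRect(c))
cv2.imwrite('pics/crop1.png',cv2.resize(f[95:270,260:440,::-1],None,fx=3.3,fy=3.3,interpolation=2))
s=img('side')['frame']; cv2.imwrite('pics/crop2.png',cv2.resize(s[150:310,190:440,::-1],None,fx=3.2,fy=3.2,interpolation=2))
E
```

```text
[[ 0.8988 -0.0007  0.4384]
 [-0.4384 -0.0015  0.8988]
 [ 0.     -1.     -0.0017]]
(312, 175) [ 83 126  97]
(310, 215) [ 81 119 103]
(390, 170) [ 82 115  95]
(350, 200) [ 72 110  79]
(220, 200) [ 48 115  51]
((351.2871398925781, 183.62872314453125), (151.54415893554688, 141.2952880859375), 5.7105937004089355)
[268.8614 246.3861] [0.4738 0.1599 0.02  ]
[282.9208 105.7921] [0.7204 0.1344 0.02  ]
[433.7129 120.8713] [ 0.6895 -0.1285  0.02  ]
[419.6535 261.4654] [ 0.445  -0.0968  0.02  ]
809.5 (301, 164, 22, 71)
864.5 (379, 145, 22, 77)
```

View pics/crop1.png

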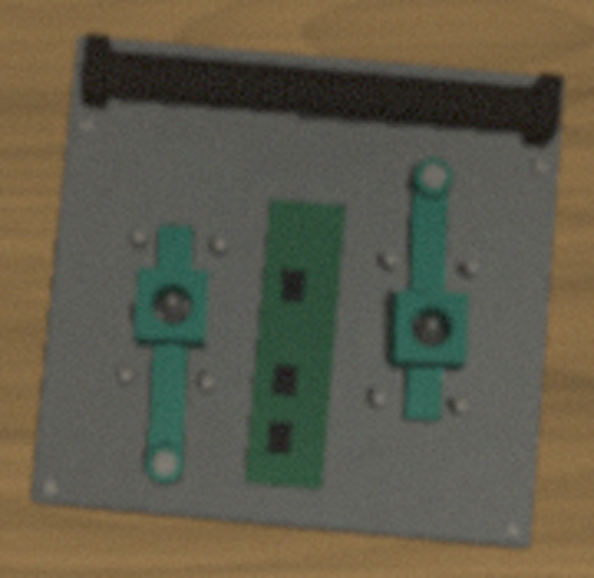

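View pics/crop2.png

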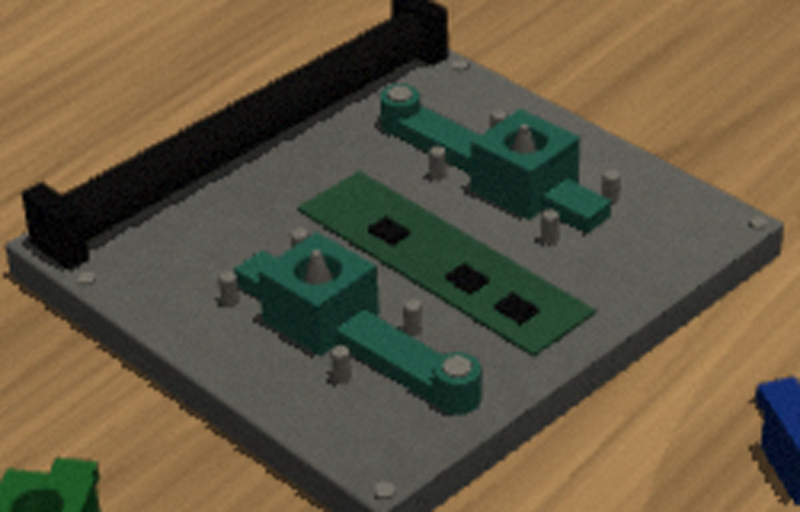

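The crops confirm it: the left teal lever, hub (312,187), has its pad at (310,235) on the side away from the roller. Next, the pin and frame yaw from the eight peg tops, and the lever yaw from its hole and pad.

```bash
python3 - <<'E'
from h import *
np.set_printoptions(precision=4,suppress=True)
d=img('top');sd=img('side')
C=lambda p:(260+p[0]/3.3-.35,95+p[1]/3.3-.35)
S=lambda p:(190+p[0]/3.2-.35,150+p[1]/3.2-.35)
A=[onz(d,C(p),.036) for p in((139,237),(218,244),(126,375),(206,381))]
B=[onz(d,C(p),.036) for p in((388,260),(469,268),(377,398),(460,404))]
pa=np.mean(A,0);pb=np.mean(B,0);v=pa-pb
print('pins',pa,pb,np.linalg.norm(v),'yaw',np.degrees(np.arctan2(-v[0],v[1])))
for Q in(A,B):
    u=Q[0]+Q[1]-Q[2]-Q[3]; print('yaw',np.degrees(np.arctan2(u[1],u[0])))
print('pin a top side',onz(sd,S((317,250)),.056),'b',onz(sd,S((524,127)),.056))
print('pin a top', onz(d,C((173,299)),.056))
h=onz(d,C((172,304)),.048); p=onz(d,C((164,463)),.038); print('hubtop',h,'pad',p,'lev yaw',np.degrees(np.arctan2(*(p-h)[1::-1])))
hs=onz(sd,S((319,267)),.048); ps=onz(sd,S((457,366)),.038); print('side hub',hs,ps,np.degrees(np.arctan2(*(ps-hs)[1::-1])))
E
```

```text
pins [0.5703 0.0851 0.036 ] [ 0.5566 -0.0433  0.036 ] 0.12904185013557853 yaw -6.101479809765394
yaw -5.757271482158116
yaw -5.490008315219975
pin a top side [0.5696 0.0867 0.056 ] b [ 0.5551 -0.0402  0.056 ]
pin a top [0.5716 0.0843 0.056 ]
hubtop [0.5706 0.085  0.048 ] pad [0.491  0.0901 0.038 ] lev yaw 176.33964047462706
side hub [0.5682 0.0876 0.048 ] [0.4893 0.0924 0.038 ] 176.51815806845065
```

```bash
python3 -m crank '[[[3.1,0,-2.1],0,9.4],[[3.1,0,-2.1],0,9.4],[[3.1,0,-2.1],0,9.4],[[3.1,0,-2.1],0,9.4],[[3.1,0,-2.1],0,9.4],[[3.1,0,-2.1],0,9.4],[[3.1,0,-2.1],0,8],[[3.1,0,-2.1],0,7],[[3.1,0,-2.1],0,7],[[3.1,0,-2.1],0,7],[[3.1,0,-2.1],0,7],[[3.1,0,-2.1],0,7],[[3.1,0,-2.1],0,7],[[3.1,0,-2.1],0,7],[[3.1,0,-2.1],0,7],[[0,0,0],0,7]]' 30
python3 - <<'E'
from h import *
np.set_printoptions(precision=4,suppress=True)
s=env.state();T=tool(s);print(s['t'],s['joints'],s['tcp_pos'],np.degrees(np.arctan2(T[1,2],T[0,2])),'local cm',100*T[:3,:3].T@(np.array([.570,.086,.2])-s['tcp_pos']))
d=img('wrist');cv2.imwrite('pics/w1.png',d['frame'][:,:,::-1])
E
```

```text
t: 2.3
tcp_pos: [0.5661, 0.0934, 0.2055]
tcp_rot: [-0.688, 0.689, -0.161, 0.162]
ft_force: [-0.7, 0.1, 0.4]
grip_width: 0.0699
2.3 [-0.2538  0.5178  0.0609  1.7376 -0.0363  0.8867  0.9333] [0.5661 0.0934 0.2055] 63.66820014501498 local cm [ 0.6744  0.5486 -0.4911]
```

View pics/w1.png

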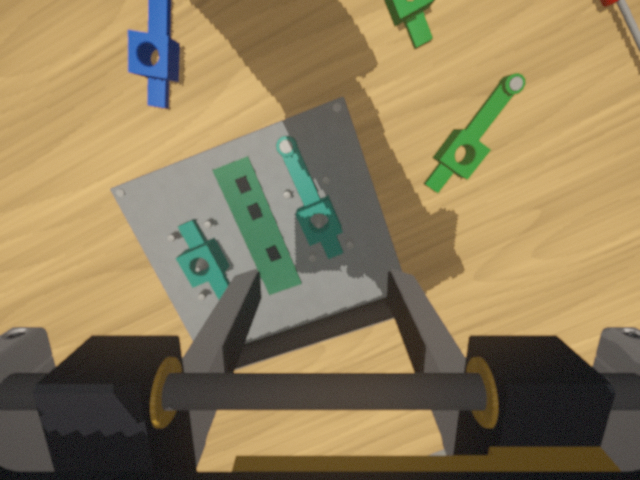

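The wrist view shows lever_a's hub at about (318,218) with its pad at (287,147), between the fingers. I align the jaws and come lower.

```bash
python3 -m crank '[[[0.67,0,-0.49],0,7],[[0,1.5,0],-0.13,7],[[0,1.5,0],-0.13,7],[[0,1.5,0],-0.137,7],[[0,1.5,0],0,7],[[0,0,0],0,7],[[0,0,0],0,7]]'
python3 - <<'E'
from h import *
np.set_printoptions(precision=4,suppress=True)
s=env.state();T=tool(s);print(s['t'],s['joints'],s['tcp_pos'],np.degrees(np.arctan2(T[1,2],T[0,2])))
d=img('wrist');cv2.imwrite('pics/w2.png',d['frame'][:,:,::-1]); print(proj(d,np.array([.570,.086,.056])),proj(d,np.array([.570,.086,.048])))
E
```

```text
t: 3.22
tcp_pos: [0.5689, 0.0902, 0.1458]
tcp_rot: [0.707, -0.707, 0.02, -0.021]
ft_force: [0.5, -0.5, 0.5]
grip_width: 0.0702
3.225 [-0.1723  0.5942 -0.0521  1.7904  0.0426  0.7576  1.2668] [0.5689 0.0902 0.1458] 86.70111973338813
[318.4548 236.2689] [318.5912 233.4291]
```

View pics/w2.png

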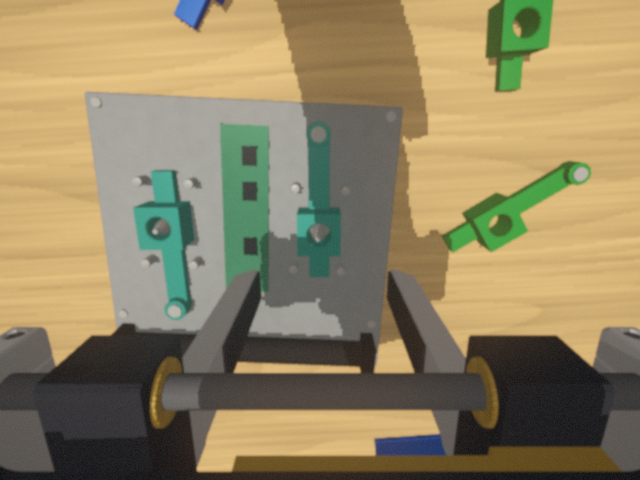

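The pin tip is seen at (319,235) against a predicted (318,236), so the pin estimate holds. I correct the tool offset and descend most of the way.

```bash
python3 -m crank '[[[0.13,0,-0.42],0,7],[[0,2,0],0,7],[[0,2,0],0,7],[[0,2,0],0,7],[[0,0,0],0,7],[[0,0,0],0,7]]'
python3 - <<'E'
from h import *
np.set_printoptions(precision=4,suppress=True)
s=env.state();T=tool(s);print(s['t'],s['tcp_pos'],np.degrees(np.arctan2(T[1,2],T[0,2])))
d=img('wrist');cv2.imwrite('pics/w3.png',d['frame'][:,:,::-1]); print(proj(d,np.array([.570,.086,.056])),proj(d,np.array([.570,.086,.048])))
E
```

```text
t: 4.03
tcp_pos: [0.5704, 0.0856, 0.0863]
tcp_rot: [0.707, -0.707, 0.02, -0.021]
ft_force: [-0.3, -0.1, 0.4]
grip_width: 0.0699
4.025 [0.5704 0.0856 0.0863] 86.72587378697355
[324.2985 260.8851] [324.2732 256.5152]
```

View pics/w3.png

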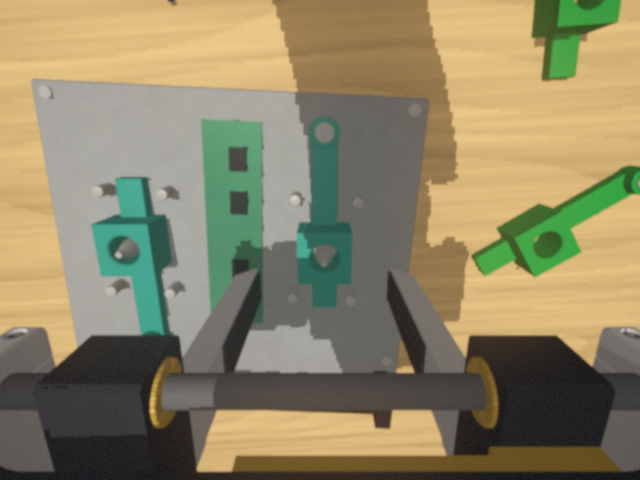

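Hub and hole are centred at (325,257), as predicted, and the arm lies along the tool axis. I go down and grip.

```bash
python3 -m crank '[[[0,2,0],0,7],[[0,2,0],0,7],[[0,1.5,0],0,7],[[0,0.6,0],0,7],[[0,0,0],0,7],[[0,0,0],0,3],[[0,0,0],0,3],[[0,0,0],0,3],[[0,0,0],0,3],[[0,0,0],0,3]]' 35
python3 - <<'E'
from h import *
d=img('side');cv2.imwrite('pics/s3.png',cv2.resize(d['frame'][130:330,180:460,::-1],None,fx=2.8,fy=2.8))
E
```

```text
t: 5.32
tcp_pos: [0.5698, 0.0857, 0.0247]
tcp_rot: [0.707, -0.707, 0.02, -0.02]
ft_force: [-0.3, 0.6, 2.4]
grip_width: 0.0355
```

View pics/s3.png

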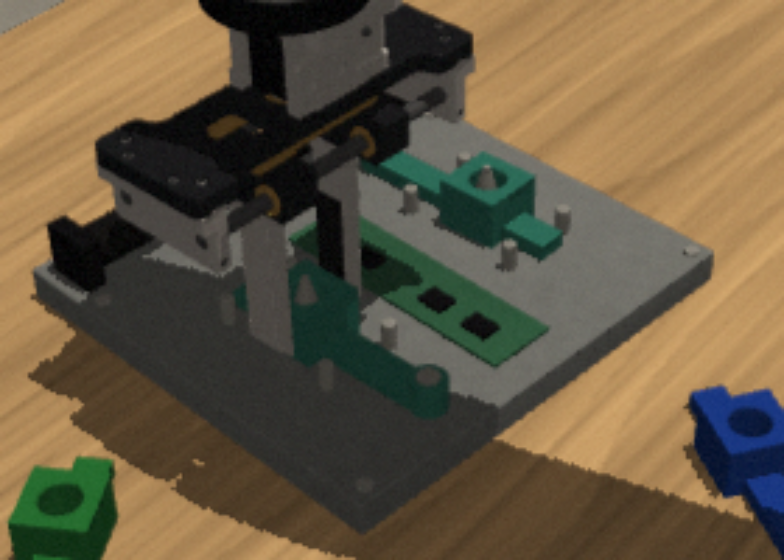

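Gripped: opening 35.5 mm on the 36 mm hub. Lift straight up.

```bash
python3 -m crank '[[[0,-0.5,0],0,3],[[0,-1,0],0,3],[[0,-1.2,0],0,3],[[0,-1.5,0],0,3],[[0,-1.3,0],0,3],[[0,-1,0],0,3],[[0,0,0],0,3],[[0,0,0],0,3]]'
python3 - <<'E'
from h import *
np.set_printoptions(precision=4,suppress=True)
s=env.state();T=tool(s);print(s['t'],s['joints'],s['tcp_pos'],s['ft_force'],np.degrees(np.arctan2(T[1,2],T[0,2])))
d=img('wrist');cv2.imwrite('pics/w4.png',d['frame'][:,:,::-1]); print('hole top pred',proj(d,s['tcp_pos']+[0,0,.048-.0247]),'pin',proj(d,np.array([.570,.086,.056])))
d=img('side');cv2.imwrite('pics/s4.png',cv2.resize(d['frame'][100:330,180:460,::-1],None,fx=2.6,fy=2.6))
E
```

```text
t: 6.38
tcp_pos: [0.5694, 0.0856, 0.0892]
tcp_rot: [-0.707, 0.707, -0.02, 0.02]
ft_force: [-0.0, 0.4, -0.4]
grip_width: 0.0358
6.375 [-0.1666  0.6744 -0.0488  1.8327  0.0512  0.6364  1.268 ] [0.5694 0.0856 0.0892] [-0.0177  0.3533 -0.4269] 86.74420410431405
hole top pred [323.7184 300.8181] pin [324.3817 260.795 ]
```

View pics/w4.png

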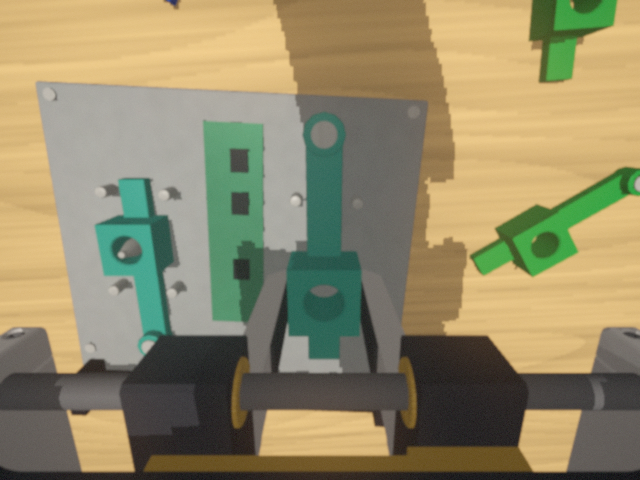

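View pics/s4.png

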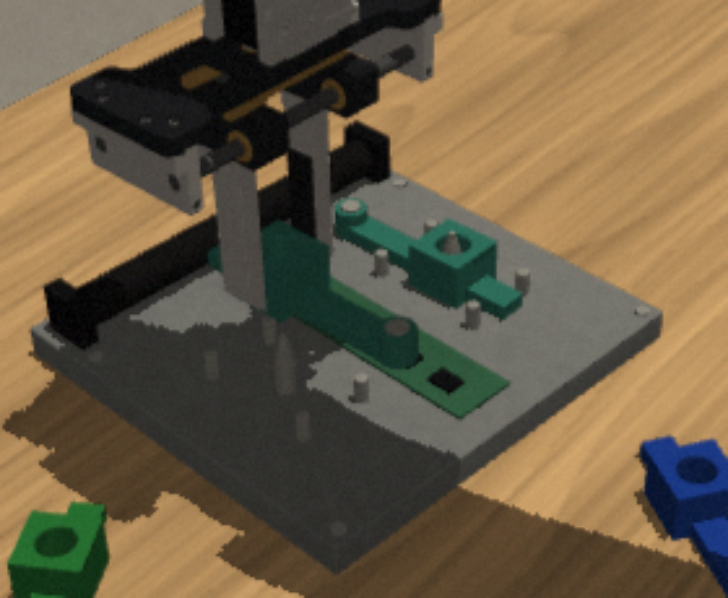

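Lifted level, clear of the pin; hole at (323,302) against a predicted (324,301), so the hole axis is at the TCP. Next I turn it by 3.187 rad.

```bash
python3 -m crank '[[[0,0,0],0.087,3],[[0,0,0],0.15,3],[[0,0,0],0.17,3],[[0,0,0],0.18,3],[[0,0,0],0.18,3],[[0,0,0],0.18,3],[[0,0,0],0.18,3],[[0,0,0],0.18,3],[[0,0,0],0.18,3],[[0,0,0],0.18,3],[[0,0,0],0.18,3],[[0,0,0],0.18,3],[[0,0,0],0.18,3],[[0,0,0],0.18,3],[[0,0,0],0.18,3],[[0,0,0],0.18,3],[[0,0,0],0.18,3],[[0,0,0],0.17,3],[[0,0,0],0.15,3],[[0,0,0],0.12,3]]'
python3 -m crank '[[[0,0,0],0,3],[[0,0,0],0,3]]'
cat > look.py <<'E'
from h import *
import sys
np.set_printoptions(precision=4,suppress=True)
k=sys.argv[1]
s=env.state();T=tool(s);print(s['t'],s['joints'],s['tcp_pos'],s['ft_force'],'jaw az',np.degrees(np.arctan2(T[1,2],T[0,2])),'local cm to pin',100*T[:3,:3].T@(np.array([.570,.086,s['tcp_pos'][2]])-s['tcp_pos']))
d=img('wrist');cv2.imwrite(f'pics/w{k}.png',d['frame'][:,:,::-1]); print('hole top pred',proj(d,s['tcp_pos']+[0,0,.048-.0247]),'pin',proj(d,np.array([.570,.086,.056])))
d=img('side');cv2.imwrite(f'pics/s{k}.png',cv2.resize(d['frame'][100:330,180:460,::-1],None,fx=2.6,fy=2.6))
E
python3 look.py 5
```

```text
t: 8.98
tcp_pos: [0.5692, 0.086, 0.0888]
tcp_rot: [0.101, -0.1, -0.7, 0.7]
ft_force: [0.7, 0.1, 0.4]
grip_width: 0.036
t: 9.22
tcp_pos: [0.5695, 0.0858, 0.0891]
tcp_rot: [0.099, -0.098, -0.7, 0.7]
ft_force: [0.9, 0.6, -1.5]
grip_width: 0.036
9.225 [-0.7081  0.86    0.8807  1.8481 -0.8671  0.8733 -1.2416] [0.5695 0.0858 0.0891] [ 0.8971  0.5953 -1.5359] jaw az -106.04056258575146 local cm to pin [-0.0425 -0.     -0.0337]
hole top pred [324.4749 307.5884] pin [323.761  264.7625]
```

View pics/w5.png

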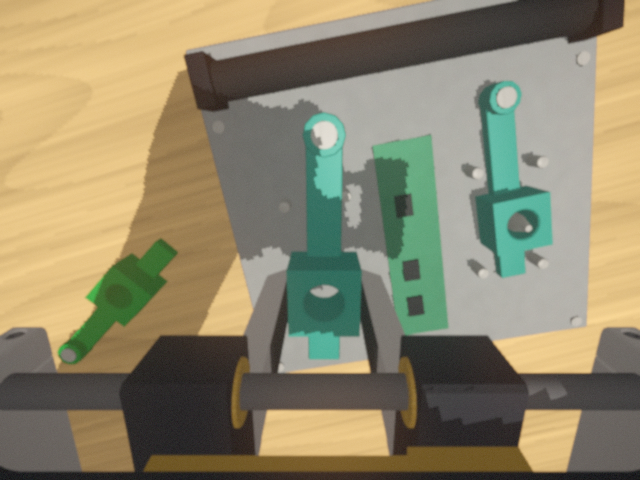

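View pics/s5.png

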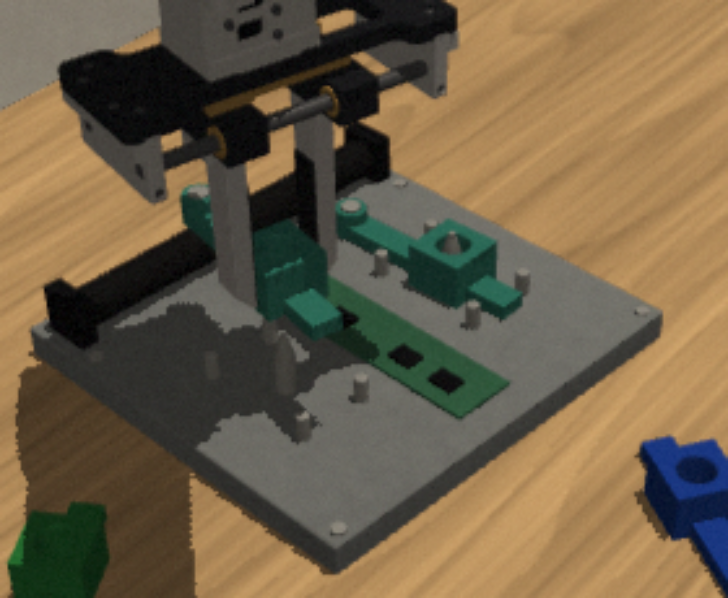

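I overshot by 10° (my rows summed to 3.367 rad), so I turn back by 0.177 and check tilt.

```bash
python3 -m crank '[[[0,0,0],-0.1,3],[[0,0,0],-0.077,3],[[0,0,0],0,3],[[0,0,0],0,3]]'
python3 look.py 6; python3 - <<'E'
from h import *
np.set_printoptions(precision=4,suppress=True)
s=env.state();print(tool(s)[:3,:3]); d=img('wrist');print(np.array(d['tool_from_camera']))
E
```

```text
t: 9.82
tcp_pos: [0.5697, 0.0856, 0.0895]
tcp_rot: [-0.038, 0.038, 0.706, -0.706]
ft_force: [-0.2, -0.0, -0.5]
grip_width: 0.0357
9.825 [-0.688   0.8406  0.838   1.8476 -0.8313  0.8478 -1.0998] [0.5697 0.0856 0.0895] [-0.1519 -0.0233 -0.5345] jaw az -96.09004314623218 local cm to pin [-0.0241  0.     -0.0394]
hole top pred [323.826  307.6388] pin [323.2019 264.8945]
[[-0.9944 -0.     -0.1057]
 [ 0.1057 -0.     -0.9944]
 [ 0.     -1.      0.    ]]
[[ 0.0004  0.96    0.2801 -0.0838]
 [ 0.0001 -0.2801  0.96   -0.1795]
 [ 1.     -0.0003 -0.0002 -0.0001]
 [ 0.      0.      0.      1.    ]]
```

View pics/w6.png

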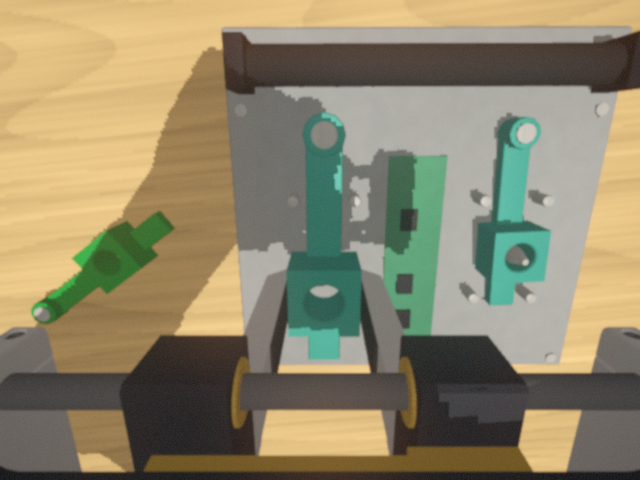

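View pics/s6.png

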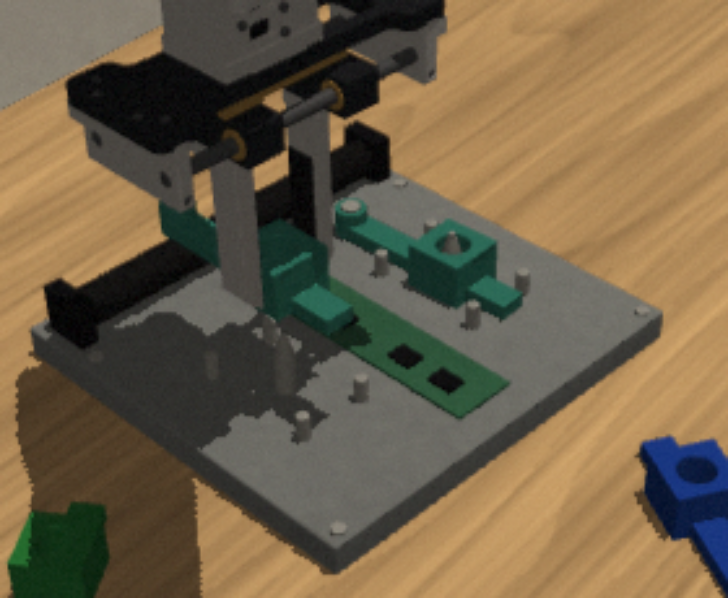

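```bash
python3 - <<'E'
from h import *
np.set_printoptions(precision=5,suppress=True)
for i in range(2):
    d=img('wrist'); s=env.state(); print(d['camera_matrix'][0,0],d['camera_matrix'][:2,2],np.array(d['tool_from_camera'])[:3,3],s['tcp_pos'])
    print(proj(d,s['tcp_pos']+[0,0,.0233]),'pin b',proj(d,np.array([.556,-.042,.056])),'peg b',proj(d,np.array([.556,-.042,.036])))
    print('b tip ray z.056',onz(d,(525,262),.056),'a fwd pegs mid .036',onz(d,(325,201),.036), 'hole top rel',tool(s)[:3,:3].T@(onz(d,(324,302),s['tcp_pos'][2]+.0233)-s['tcp_pos']))
t=img('top')
print('top: b tip',onz(t,(390.8,193.0),.056))
E
```

```text
352.05864363184145 [323.63134 233.15752] [-0.08381 -0.17953 -0.00005] [0.56968 0.08565 0.08941]
[323.86215 307.64331] pin b [522.11458 265.4328 ] peg b [506.69395 254.9414 ]
b tip ray z.056 [ 0.5582  -0.04373  0.056  ] a fwd pegs mid .036 [0.6077  0.08079 0.036  ] hole top rel [-0.00307 -0.0233   0.00007]
352.05864363184145 [323.63134 233.15752] [-0.08381 -0.17953 -0.00005] [0.56968 0.08566 0.0894 ]
[323.82546 307.63854] pin b [522.08874 265.45309] peg b [506.66991 254.96054]
b tip ray z.056 [ 0.55821 -0.04375  0.056  ] a fwd pegs mid .036 [0.6077  0.08078 0.036  ] hole top rel [-0.00307 -0.0233   0.00009]
top: b tip [ 0.55701 -0.0449   0.056  ]
```

The wrist calibration offset flips with the turn. Averaging both views puts the hole at about (0.571,0.086) and the pin at about (0.5705,0.0855), well within the clearance. I lower partway onto the pin and check forces.

```bash
python3 -m crank '[[[0,1,0],0,3],[[0,1,0],0,3],[[0,0.8,0],0,3],[[0,0.6,0],0,3],[[0,0.6,0],0,3],[[0,0.5,0],0,3],[[0,0,0],0,3]]'
python3 look.py 7
```

```text
t: 11.0
tcp_pos: [0.5695, 0.0856, 0.0441]
tcp_rot: [0.037, -0.037, -0.706, 0.706]
ft_force: [-0.1, 0.4, -0.9]
grip_width: 0.0359
11.0 [-0.6538  0.8965  0.7743  1.8701 -0.9012  0.7708 -1.0451] [0.5695 0.0856 0.0441] [-0.0825  0.3574 -0.884 ] jaw az -96.03422610295704 local cm to pin [-0.047  -0.     -0.0411]
hole top pred [323.8376 307.6629] pin [323.0411 296.2908]
```

View pics/w7.png

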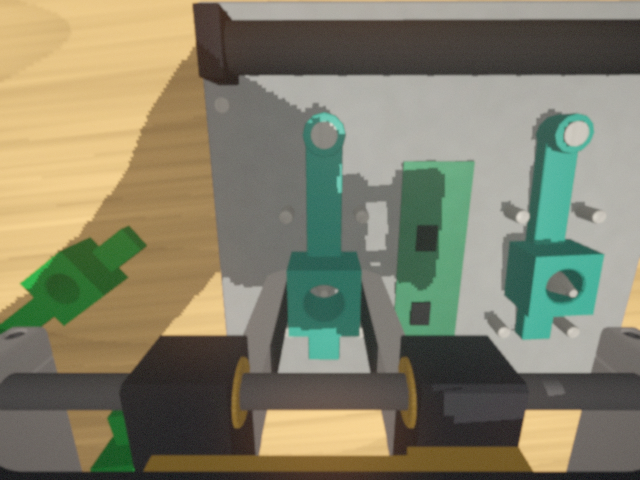

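View pics/s7.png

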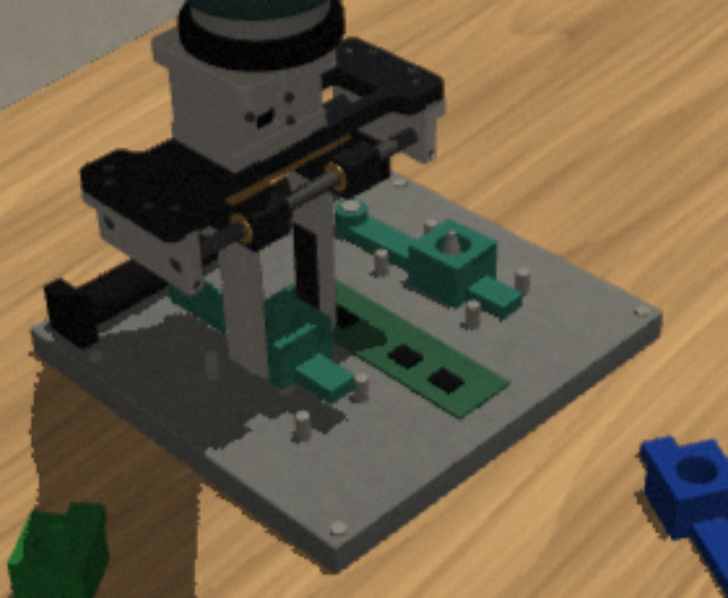

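The pin tip shows inside the hole at (322,292) and the arm is midway between the pegs at (286,216) and (361,216), with no force. I lower the last 19 mm.

```bash
python3 -m crank '[[[0,0.5,0],0,3],[[0,0.5,0],0,3],[[0,0.4,0],0,3],[[0,0.3,0],0,3],[[0,0.2,0],0,3],[[0,0,0],0,3],[[0,0,0],0,3]]'
python3 look.py 8
```

```text
t: 11.98
tcp_pos: [0.5698, 0.0856, 0.0256]
tcp_rot: [-0.037, 0.037, 0.706, -0.706]
ft_force: [0.3, 0.7, -0.4]
grip_width: 0.0357
11.975 [-0.6391  0.92    0.747   1.8764 -0.9313  0.7391 -1.0217] [0.5698 0.0856 0.0256] [ 0.3231  0.6518 -0.4354] jaw az -96.0302420270663 local cm to pin [-0.0178  0.     -0.0391]
hole top pred [323.8325 307.6342] pin [323.0127 314.5896]
```

View pics/w8.png

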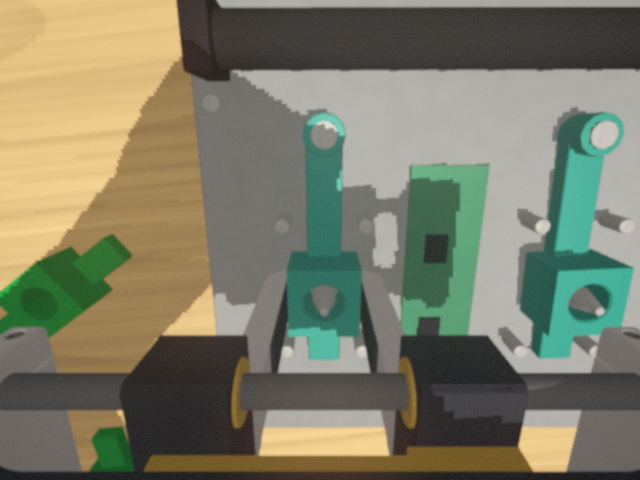

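View pics/s8.png

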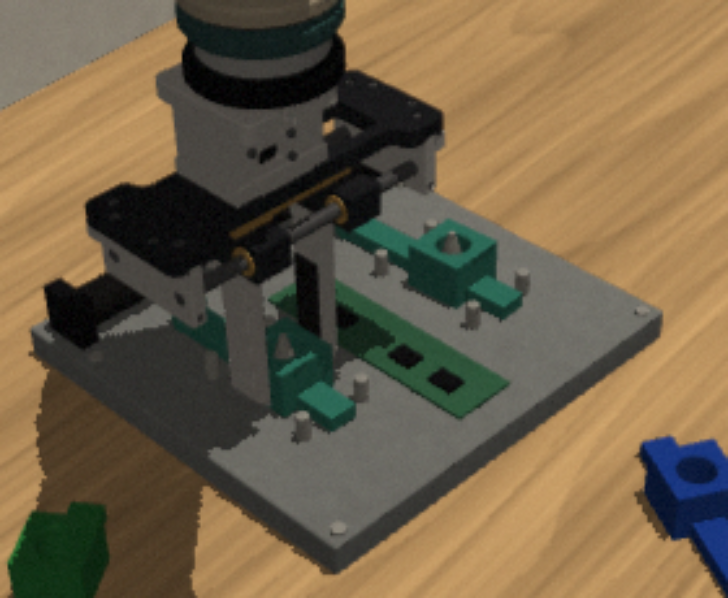

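```bash
python3 -m crank '[[[0,0.07,0],0,3],[[0,0.06,0],0,3],[[0,0,0],0,3],[[0,0,0],0,3]]'
```

```text
t: 12.58
tcp_pos: [0.5698, 0.0857, 0.0246]
tcp_rot: [-0.037, 0.037, 0.706, -0.706]
ft_force: [-1.8, 0.7, 4.9]
grip_width: 0.0356
```

The lever is in contact (4.9 N upward at the seated height). I release it gently and retreat upward.

```bash
python3 -m crank '[[[0,0,0],0,4],[[0,0,0],0,5],[[0,0,0],0,6],[[0,0,0],0,6.5],[[0,0,0],0,6.5],[[0,-0.5,0],0,6.5],[[0,-1,0],0,6.5],[[0,-2,0],0,6.5],[[0,-3,0],0,6.5],[[0,-3,0],0,6.5],[[0,-3,0],0,6.5],[[0,-3,0],0,6.5],[[0,0,0],0,6.5]]'
python3 look.py 9
```

```text
t: 14.2
tcp_pos: [0.5714, 0.0853, 0.1825]
tcp_rot: [-0.035, 0.039, 0.706, -0.706]
ft_force: [-0.1, -0.2, -0.6]
grip_width: 0.0648
14.2 [-0.7502  0.7336  0.9519  1.7719 -0.7016  1.009  -1.2005] [0.5714 0.0853 0.1825] [-0.0527 -0.2129 -0.5821] jaw az -96.03790919764222 local cm to pin [ 0.1436 -0.0007 -0.0583]
hole top pred [323.7714 307.4261] pin [323.2993 229.5794]
```

View pics/w9.png

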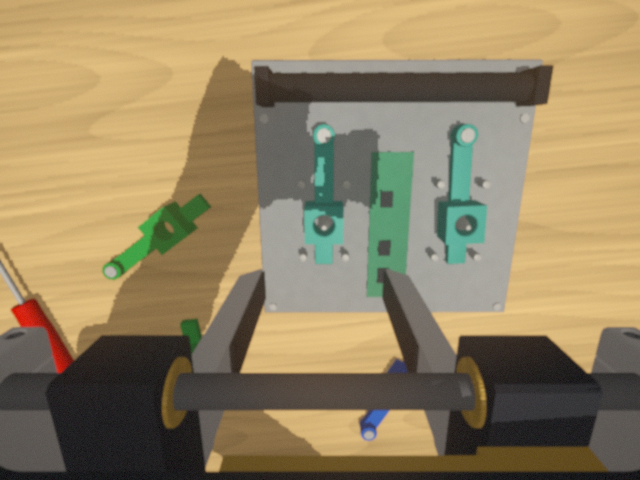

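View pics/s9.png

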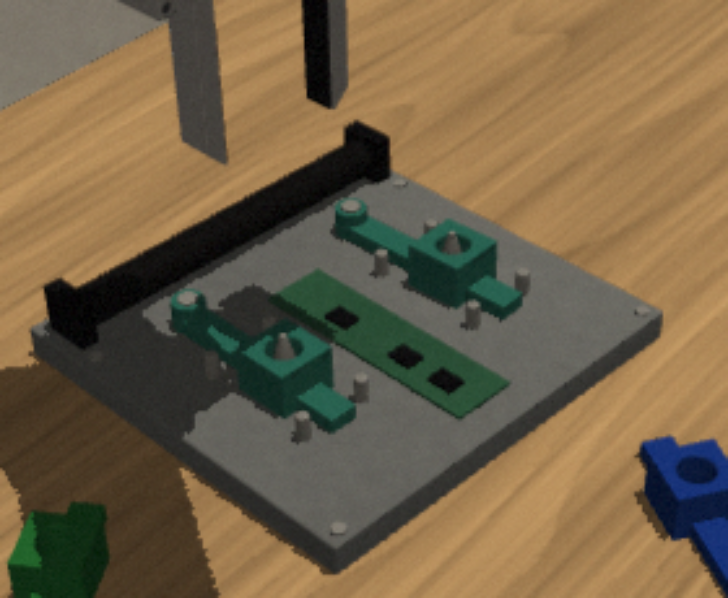

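The lever sits flat on the plate with the pin showing through its hole at (284,343) in the side crop. Its arm lies between the pegs and its pad, at (187,298), is on the roller side, just like lever_b. The gripper is clear, so I hand the job in.

```bash
python3 -c "
from rig import env
s=env.state();print(s['t'],abs(s['qvel']).max());print(env.finish_job())"
```

```text
14.3 0.022659440310088996
the job is handed in; nothing more can be done
None
```

The reversed teal lever is back on its pin with its long end towards the roller, and I handed the job in at 14.3 s. I gripped it by the hub, lifted it about 65 mm, turned it end for end and lowered it again without dropping it.

**Last checks:** in the final side and wrist views:
- The lever sits flat on the plate, between its stop pegs, with the pin through its hole.
- At release the tool was at the height where it first gripped the seated lever, with about 5 N of contact force.
- The gripper is well clear, and the other lever and the look-alikes were not touched.

**What disagreed:**
- **Turn:** I overshot by about 10° because I miscounted the rows. I corrected it before lowering.
- **Wrist camera:** its predicted position for the hole changed by about 3 mm between the two orientations. I averaged the two, which was within the hole's clearance, and the pin went in without contact.

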